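# Close the rice cooker and start it

### The job

Get the rice cooking: press the front of the cooker's ajar lid down until it clicks and stays shut, then tap the green Menu key, then tap the orange Cook key. Do it all with a light touch, pressing only, never raising the lid and pressing no key before it is shut. Keep off the other keys and the lid release, leave the tableware where it stands, and finish with the lid shut and your hand clear.

Things in the scene. Friction and masses are not known exactly. Their poses are not given: they have to be found in the camera images.
- cooker: white rice cooker fixed on the table, 255 wide, 335 deep, 205 high with the lid shut (keys and steam vent rise 5 to 8 more). Origin: on the table under its middle; x points to its back (lid hinge), y to its left as seen from its front, z up. Its front looks to -x, towards the robot. The lid, 262 deep, 240 wide, 36 thick, covers nearly the whole top
- lid (a joint): angle of the sprung lid, rad: 0 shut, grows as its front rises; ajar at first, 0.17 to 0.36. Pressed straight down at lid_press it takes 1 to 5 N, then 6 to 11 N about 8 mm from shut, wedging a spring hook aside; the hook snaps over at 0.005 or less and holds the lid at about 0.006. Let go earlier, it springs open again. Below 0 the lid's seal gives 1 mm per 4 N: more than 4 mm is too hard
- lid_press (a point): point on the lid's flat top, on its middle line, 47 behind its front edge: the place to press it shut. It moves with the lid, 227 from the hinge axis measured along the lid and 31 above it measured square to the lid. Shut, it is in the cooker's frame at (-88, 0, 205); nearest keys are 61 to the side (edge)
- lid_hinge (a point): middle of the lid's hinge axis, at the cooker's back, in the cooker's frame at (139, 0, 174); the axis runs along the cooker's y
- menu_key_top (a point): middle of the top of the Menu key: green, oblong, 26 (front to back) by 36, right side of the lid seen from the front, rear of the two there. Its top stands 5 above the lid; it moves with the lid; lid shut, in the cooker's frame at (-18, -78, 210)
- cook_key_top (a point): middle of the top of the Cook key: orange, round, 34 across, right side of the lid seen from the front, front one of the two. 5 above the lid; lid shut, in the cooker's frame at (-88, -78, 210)
- timer_key_top (a point): middle of the top of the Timer key (leave alone): white, oblong, left side, rear; lid shut, in the cooker's frame at (-18, 78, 210)
- cancel_key_top (a point): middle of the top of the Cancel key (leave alone): black, round, left side, front; lid shut, in the cooker's frame at (-88, 78, 210)
- menu_key (a joint): travel of the Menu key, m: 0 up, 0.004 fully down; it counts as pressed from 0.002. Spring: 1.4 N to start, 4 N at the bottom; comes up by itself
- cook_key (a joint): travel of the Cook key, like the Menu key
- timer_key (a joint): travel of the Timer key, like the Menu key
- cancel_key (a joint): travel of the Cancel key, like the Menu key
- release: lid release: a steel rocker pad, 20 by 60, on the cooker's front rim in front of the lid, pad top at 175 above the table, in the cooker's frame at (-152, 0, 175). Pressing it would unlatch the lid. It dips by itself as the lid snaps shut. Origin: its pivot, inside the cooker at (-122, 0, 125)
- bowl: loose brown stoneware rice bowl, 116 across, 62 high, origin under its middle; stands beside the cooker
- glass: loose amber tea glass, 72 across, 75 high, origin under its middle; stands beside the cooker
- measure: loose blue rice measuring cup, 66 across, 78 high, origin under its middle; stands beside the cooker
- paddle: loose white rice paddle lying flat, about 170 long, 64 wide at the blade, 8 thick, origin under its middle; lies beside the cooker

How it is judged (in metres and radians):
On the way, in this order (a step that is already met when the one before it is completed fails the run):
1. the lid is pressed shut and latched (angle under 0.015 rad), no key down (value of joint lid below 0.015 rad and value of joint each of menu_key, cook_key below 0.001 m), for 0.2 s.
2. then the Menu key is pressed (at least 2 mm down), the lid shut and the Cook key up (value of joint menu_key above 0.002 m and value of joint cook_key below 0.001 m and value of joint lid below 0.015 rad), for 0.05 s.
3. then, the Menu key being up again, the Cook key is pressed (at least 2 mm down), the lid shut (value of joint cook_key above 0.002 m and value of joint menu_key below 0.001 m and value of joint lid below 0.015 rad), for 0.05 s.
At the end, for the whole second after the job is handed in: The lid is latched shut (angle under 0.015 rad), all four keys are up (within 1 mm), and bowl, glass, measuring cup and paddle are within 20 mm of where they stood (all of step 1 and value of joint each of timer_key, cancel_key below 0.001 m and distance of each of bowl, glass, measure, paddle from where it was at the start of the episode below 0.02 m); the robot touches nothing.
It fails at once if a key is pressed (2 mm) while the lid is still open (over 0.03 rad) (value of joint lid above 0.03 rad and value of joint any of menu_key, cook_key above 0.002 m).
It fails at once if the Timer key, the Cancel key (2 mm) or the lid release (over 2 N) is pressed (value of joint any of timer_key, cancel_key above 0.002 m or contact force between the fingers and release above 2 N).
It fails at once if the lid is lifted (over 0.45 rad) (value of joint lid above 0.45 rad).
It fails at once if the lid or a key is pressed hard: the lid driven over 0.02 rad past shut into its seal (about 24 N on its front), or the cooker struck with over 60 N (value of joint lid below -0.02 rad or contact force between the fingers and cooker above 60 N).
It fails at once if a piece of tableware is moved (over 20 mm) (distance of any of bowl, glass, measure, paddle from where it was at the start of the episode above 0.02 m).
It also fails if it takes over 45 s, if anything falls off the work surface, if the arm or the gripper's body presses on something with over 40 N, if the wrist force passes 120 N, or if a joint passes its speed limit or range.

### The arm

A 6-joint arm with a two-finger parallel gripper is mounted at the origin on the work surface. World frame = base frame: x ahead of the robot, y to its left, z up, the work surface at z = 0. Lengths are in mm, angles in rad, forces in N, time in s.
With the tool pointing down it reaches from about 300 to 875 mm from the base axis. Payload 6.4 kg.
Tool frame: the origin (TCP) lies between the finger pads; the fingertips stand 8 mm ahead of it and the grasp point (between the pads) lies 11 mm behind it (manip.tcp_to_tips is the z of the fingertips in the tool frame, in mm); z points along the fingers, y is the direction in which the jaws open and shut (so a half turn about z gives the same grasp; the last joint's range is limited). The gripper opens to 85 mm and grips with 20 to 120 N. Pads are 22 mm wide; open, the fingers measure 114 mm over their backs; the gripper's body (76 mm by 85 mm) begins 54 mm behind the grasp point. The pads swing forward as they close: fully open they stand 13 mm farther back than shut.
Start: joints at [-1.539, 0.181, 1.607, -0, 1.354, -0.206], TCP at [135.465, -558.829, 239.288] pointing down, gripper open.
Joint ranges: [-2.99, 2.99], [-0.89, 2.07], [0.3, 2.58], [-1.14, 4.28], [0, 2.63], [-3.12, 3.12]. Speed limits (rad/s): [2.57, 2.57, 3.01, 3.14, 3.14, 3.14].

### API

Orientations are given as a unit quaternion [x, y, z, w].
In Python, from station import manip, vision, workorder gives the robot as it stands. The module is installed in compiled form; this text tells all that it offers.
- The arm moves only by the shell command python3 -m creep 'ROWS'. ROWS is JSON, a list that holds one entry, the list of rows, each a list of 7 numbers: the shift along the tool's x, y, z in m, then the turn, a rotation vector about the tool's x, y, z in rad, then the closure, from 0 (fully open) to 1 (shut). A call has exactly 10 rows; each row is the pose to reach, as a shift and turn from the pose commanded when the call began, along the tool's axes at that moment; what a row does not reach only later rows make up. A row lasts 1/10 s, in which the tool goes at most 50 mm and 8.59 degrees, less where a joint would pass 70% of its speed; a pose out of reach is approached as far as the arm can. A call with a gripper value outside its range is refused whole. The fingers move at their own pace and stop on an object; the grip force is fixed at half the most. Time passes only in rows, so rows that repeat a pose let the fingers close, or fill a call up. It gives the time, the measured TCP pose, the force and the opening at its end, in the units of the state.
- manip.sense(): the state, without advancing time (a new reading comes with each control period).
- vision.read_camera(name): name is "scene" or "top" or "wrist"; returns (picture, depth): 384x512x3 uint8, red, green, blue; 384x512 float32, mm along the optical axis (not along the pixel's ray), 0 where there is no reading.
- vision.camera_params(name): a dict with "mtx" (3x3 intrinsics, pixels), "origin" and "attitude" of the camera in the world. Camera axes: x right, y up, looking along -z (the intrinsics and any distortion apply to the point x, -y, -z); pixel columns grow to the right and rows downward; lengths in mm; the calibration is good to about 2 mm. A picture is of the moment at which its call begins: read the wrist's pose just before it. camera_params takes no time and is no camera call; for the wrist camera it gives the pose at the moment of the call.
- workorder.close_job(): hands the job in, once; it reports no verdict.
The state is a dict: "time_s": time; "joints": joint angles; "joint_vel": joint speeds; "tau": joint torques, N m; "eef_pos": TCP position; "orientation": TCP orientation; "contact_force": force on the tool from outside, world axes, zero at the start; "ft_torque": the same for the moment, N m; "grip_width": opening from 0.0 (shut) to 1.0 (fully open).
Only numpy, scipy, OpenCV 4.12 (cv2) and the standard library are available. Lean on these libraries where they do the work, as an engineer would, in place of code of your own. Each camera call takes 0.05 s, during which the arm holds its last target. There are 200 camera calls.

## Working session

There is one attempt and no reset: what is moved stays moved. The work goes in short steps, Python scripts to look and compute and a shell command to move; the robot and the scene stay as the last step left them, time stands still between calls to the robot, and variables do not carry over. Pictures are saved under pics/ and viewed, about 8 in all and at most 12, crops included, and the job is handed in when it is done.

```bash
mkdir -p pics
cat > h.py <<'E'
import numpy as np, cv2
from scipy.spatial.transform import Rotation as R
from station import manip, vision, workorder
def cam(n):
    p=vision.camera_params(n); im,d=vision.read_camera(n); return p,im,d
def rot(a):
    a=np.array(a,float)
    return a if a.shape==(3,3) else R.from_quat(a).as_matrix()
def cloud(p,d):
    K=np.array(p["mtx"]); v,u=np.mgrid[:d.shape[0],:d.shape[1]]
    P=np.stack([(u-K[0,2])/K[0,0]*d,-(v-K[1,2])/K[1,1]*d,-d],-1)
    return P@rot(p["attitude"]).T+np.array(p["origin"])
E
python3 - <<'E'
from h import *
print(manip.sense(), manip.tcp_to_tips)
for n in ("scene","top"):
    p,im,d=cam(n); print(n,p); np.savez(f"{n}.npz",P=cloud(p,d),im=im,d=d)
    cv2.imwrite(f"pics/{n}0.png",im[:,:,::-1])
E
```

```text
{'time_s': 0.0, 'joints': array([-1.53927151e+00,  1.81547325e-01,  1.60798244e+00, -1.06590303e-05,
        1.35381323e+00, -2.06296221e-01]), 'joint_vel': array([ 0.00051227,  0.00240625,  0.00038579, -0.00049108, -0.00068666,
        0.0011057 ]), 'tau': array([ 1.11062029e-03, -4.44872189e+01, -3.51335227e+01, -2.11821307e-04,
        9.18759702e-03,  1.71110366e-05]), 'eef_pos': array([ 135.46049617, -558.26940087,  238.39296985]), 'orientation': array([ 9.92937954e-01,  1.18631590e-01,  7.11961652e-05, -8.72282483e-04]), 'contact_force': array([-0.05388865, -0.2642561 ,  0.14794137]), 'ft_torque': array([0.03962913, 0.03021411, 0.01553544]), 'grip_width': 1.0004151214312855} 8.0
scene {'mtx': array([[363.45218285,   0.        , 260.46386801],
       [  0.        , 363.45218285, 189.21109633],
       [  0.        ,   0.        ,   1.        ]]), 'origin': array([1136.18026456,   29.75862416,  902.96077919]), 'attitude': array([0.21116956, 0.21253001, 0.68283846, 0.66631077])}
top {'mtx': array([[408.71470185,   0.        , 256.5548146 ],
       [  0.        , 408.71470185, 197.19234856],
       [  0.        ,   0.        ,   1.        ]]), 'origin': array([ 478.36075681,   40.78892749, 1339.97627411]), 'attitude': array([-0.03820067,  0.03697608,  0.7105262 , -0.70165946])}
```

View pics/top0.png

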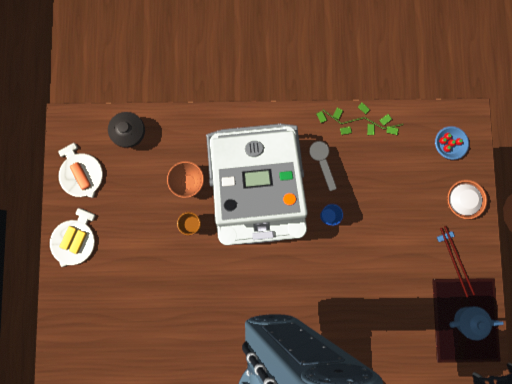

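View pics/scene0.png

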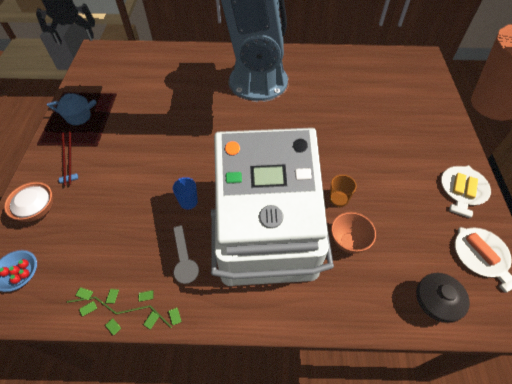

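```bash
cat > fit.py <<'E'
from h import *
from scipy.optimize import least_squares
K={'menu':(-18,-78,210),'cook':(-88,-78,210),'timer':(-18,78,210),'cancel':(-88,78,210)}
def lid(p,th):
    rx,rz=p[0]-139,p[2]-174
    return np.array([139+rx*np.cos(th)+rz*np.sin(th),p[1],174-rx*np.sin(th)+rz*np.cos(th)])
def world(q,p):
    c,s=np.cos(q[2]),np.sin(q[2]); return np.array([q[0]+c*p[0]-s*p[1],q[1]+s*p[0]+c*p[1],p[2]])
def keypix(im,seeds):
    hsv=cv2.cvtColor(im,cv2.COLOR_RGB2HSV).astype(int); out={}
    for k,(u,v) in seeds.items():
        m=np.zeros(im.shape[:2],np.uint8)
        diff=np.abs(im.astype(int)-np.median(im[v-1:v+2,u-1:u+2].reshape(-1,3),axis=0)).max(-1)<45
        n,l=cv2.connectedComponents(diff.astype(np.uint8)); out[k]=np.argwhere(l==l[v,u])
    return out
E
python3 - <<'E'
from fit import *
S={'top':{'menu':(286,175),'cook':(289,199),'timer':(228,181),'cancel':(230,205)},
 'scene':{'menu':(234,177),'cook':(233,148),'timer':(304,174),'cancel':(300,145)}}
obs=[]
for n in S:
    z=np.load(n+'.npz')
    for k,a in keypix(z['im'],S[n]).items():
        P=z['P'][a[:,0],a[:,1]]; m=np.median(P,0).round(1) if len(a)<600 else None
        if len(a)<600: m=P.mean(0)
        print(n,k,len(a),m)
        if m is not None: obs.append((n,k,m))
def fit(sel):
    o=[x for x in obs if x[0] in sel]
    f=lambda q:np.concatenate([world(q,lid(K[k],q[3]))-m for _,k,m in o])
    r=least_squares(f,[550,20,0,.25],loss='soft_l1',f_scale=3); return r.x,f(r.x).reshape(-1,3).round(1)
for sel in (('top',),('scene',),('top','scene')):
    q,r=fit(sel); print(sel,q.round(4)); print(r.tolist())
print('press',world(q,lid((-88,0,205),q[3])),world(q,(-88,0,205)),'release',world(q,(-152,0,175)))
for k in ('menu','cook'): print(k,world(q,K[k]))
E
```

```text
top menu 101 [650.52376179 -35.63960585 268.02876946]
top cook 102 [586.56840533 -43.54778075 279.21457184]
top timer 100 [636.77304422 118.53362415 268.5399906 ]
top cancel 115 [572.19868516 110.53406398 288.30266327]
scene menu 149 [653.14463965 -36.82694227 256.66098668]
scene cook 147 [587.83554855 -43.80555985 278.20352662]
scene timer 150 [646.38978913 117.07081524 264.99062154]
scene cancel 152 [575.22149926 109.68140926 278.08744994]
('top',) [6.387918e+02 4.008630e+01 9.550000e-02 3.661000e-01]
[[1.0, -1.4, -4.2], [-0.1, 0.3, 9.7], [-0.2, -0.3, -4.7], [-0.6, 1.5, 0.6]]
('scene',) [6.475797e+02 3.886140e+01 7.140000e-02 3.166000e-01]
[[1.0, -2.0, 0.4], [-0.0, 0.2, 0.7], [-3.4, -0.3, -7.9], [1.5, 2.3, 0.8]]
('top', 'scene') [6.436633e+02 3.971330e+01 8.860000e-02 3.333000e-01]
[[2.5, -2.1, -8.6], [0.5, -0.1, 3.1], [2.4, -0.9, -9.2], [1.1, 1.2, -6.0], [-0.2, -0.9, 2.7], [-0.7, 0.2, 4.1], [-7.2, 0.6, -5.6], [-1.9, 2.1, 4.2]]
press [578.55367289  33.92812418 277.55901371] [556.00866054  31.92493598 205.        ] release [492.25980886  26.26066996 175.        ]
menu [632.63729128 -39.57368604 210.        ]
cook [562.91198476 -45.76897701 210.        ]
```

Run:
```python
from fit import *
S={'top':{'menu':(286,175),'cook':(289,199),'timer':(228,181),'cancel':(230,205)},
 'scene':{'menu':(234,177),'cook':(233,148),'timer':(304,174),'cancel':(300,145)}}
pr={n:vision.camera_params(n) for n in S}
print({n:[k for k in pr[n]] for n in pr})
def proj(n,X):
    p=pr[n];c=rot(p['attitude']).T@(X-p['origin']);M=p['mtx'];return np.array([M[0,2]+M[0,0]*c[0]/-c[2],M[1,2]-M[1,1]*c[1]/-c[2]])
obs=[(n,k,a[:,::-1].mean(0)) for n in S for k,a in keypix(np.load(n+'.npz')['im'],S[n]).items()]
for sel in (('top',),('scene',),('top','scene')):
    o=[x for x in obs if x[0] in sel]
    f=lambda q:np.concatenate([proj(n,world(q,lid(K[k],q[3])))-m for n,k,m in o])
    r=least_squares(f,[640,40,.09,.3]);q=r.x; print(sel,q.round(4)); print(f(q).reshape(-1,2).round(2).tolist())
print('press',world(q,lid((-88,0,205),q[3])),world(q,(-88,0,205)),'release',world(q,(-152,0,175)))
for k in ('menu','cook'): print(k,world(q,K[k]))
np.save('q.npy',q)
# depth plane fit over lid top
for n in S:
    z=np.load(n+'.npz');P=z['P'];c=np.cos(q[2]);s=np.sin(q[2]);D=P-[q[0],q[1],0]
    x=D[...,0]*c+D[...,1]*s;y=-D[...,0]*s+D[...,1]*c
    m=(x>-90)&(x<100)&(abs(y)<110)&(z['d']>0)&(P[...,2]>150)&(P[...,2]<320)
    A=np.c_[x[m],y[m],np.ones(m.sum())];b=P[...,2][m];w=np.ones(len(b),bool)
    for _ in range(5): g=np.linalg.lstsq(A[w],b[w],rcond=None)[0];w=abs(A@g-b)<8
    print(n,'angle',np.arctan(-g[0]),'ytilt',g[1],'z0',g[2],'model z at x=0', 174+139*np.tan(q[3])+31/np.cos(q[3]),w.mean())
```

```text
{'top': ['mtx', 'origin', 'attitude'], 'scene': ['mtx', 'origin', 'attitude']}
('top',) [6.441852e+02 4.053510e+01 9.190000e-02 3.211000e-01]
[[0.24, -0.22], [-0.15, -0.04], [0.32, 0.02], [-0.39, 0.23]]
('scene',) [6.451445e+02 4.005900e+01 9.040000e-02 2.870000e-01]
[[-0.25, 0.14], [0.25, 0.28], [-0.49, -0.22], [0.51, -0.19]]
('top', 'scene') [6.460929e+02 4.024490e+01 9.150000e-02 3.034000e-01]
[[0.33, -0.23], [-0.09, 0.09], [0.54, -0.03], [-0.13, 0.31], [-0.24, 0.37], [0.21, 0.18], [-0.21, -0.07], [0.8, -0.36]]
press [578.00512721  33.99620173 271.39637759] [558.46118675  32.20256584 205.        ] release [494.72901811  26.35357623 175.        ]
menu [635.2967023 -39.0736823 210.       ]
cook [565.58964285 -45.47101469 210.        ]
top angle 0.3200003759370717 ytilt 0.0023529413760527973 z0 253.47907669410105 model z at x=0 249.99366769521427 0.9916620344635909
scene angle 0.31994413450253145 ytilt 0.0007222748214701369 z0 252.9773194777541 model z at x=0 249.99366769521427 0.9941049085659288
```

```bash
python3 -m creep '[[[0,0,-0.045,0,0,0,1],[0.01,-0.008,-0.09,0,0,0,1],[0.04,-0.033,-0.105,0,0,0,1],[0.075,-0.062,-0.105,0,0,0,1],[0.11,-0.091,-0.105,0,0,0,1],[0.147,-0.122,-0.105,0,0,0,1],[0.184,-0.152,-0.105,0,0,0,1],[0.221,-0.183,-0.105,0,0,0,1],[0.258,-0.214,-0.105,0,0,0,1],[0.295,-0.244,-0.105,0,0,0,1]]]'
cat > to.py <<'E'
import sys; from h import *
# usage: to.py x y z : shift in tool axes (m) and turn to have tool down with yaw 0.091
s=manip.sense(); Rt=R.from_quat(s['orientation']); t=np.array(list(map(float,sys.argv[1:4])))
G=R.from_euler('z',0.0915)*R.from_euler('x',np.pi)
print('t',s['time_s'],'pos',s['eef_pos'].round(1),'F',s['contact_force'].round(2),'shift',(Rt.inv().apply(t-s['eef_pos'])/1000).round(4),'turn',(Rt.inv()*G).as_rotvec().round(4),'grip',s['grip_width'])
E
python3 to.py 577 33.9 345
```

```text
time_s: 1.1
eef_pos: [365.3, -250.3, 344.1]
orientation: [0.993, 0.118, 0.0, -0.0]
contact_force: [0.3, -1.1, -0.5]
grip_width: 0.003
t 1.1 pos [ 365.3 -250.3  344.1] F [ 0.3  -1.06 -0.54] shift [ 0.2726 -0.2264 -0.0008] turn [-0.000e+00 -1.000e-04  1.459e-01] grip 0.003222047639481037
```

```bash
python3 -m creep '[[[0.037,-0.031,0,0,0,0.02,1],[0.074,-0.062,0,0,0,0.04,1],[0.111,-0.092,0,0,0,0.07,1],[0.148,-0.123,0,0,0,0.1,1],[0.185,-0.154,0,0,0,0.13,1],[0.222,-0.184,0,0,0,0.146,1],[0.255,-0.211,0,0,0,0.146,1],[0.273,-0.226,0,0,0,0.146,1],[0.273,-0.226,0,0,0,0.146,1],[0.273,-0.226,0,0,0,0.146,1]]]'
python3 to.py 577 33.9 290
python3 - <<'E'
from h import *
p,im,d=cam('wrist'); cv2.imwrite('pics/w1.png',im[:,:,::-1]); print(p); np.savez('wrist.npz',P=cloud(p,d),im=im,d=d)
E
```

```text
time_s: 2.1
eef_pos: [576.4, 32.0, 343.5]
orientation: [0.999, 0.046, -0.001, 0.0]
contact_force: [0.7, -0.6, -0.4]
grip_width: 0.001
t 2.1 pos [576.4  32.  343.5] F [ 0.74 -0.64 -0.36] shift [ 0.0008 -0.0019  0.0535] turn [0.     0.0017 0.0015] grip 0.0005654207866466258
{'mtx': array([[306.45022135,   0.        , 258.64143437],
       [  0.        , 306.45022135, 188.61915279],
       [  0.        ,   0.        ,   1.        ]]), 'origin': array([647.05945684,  40.65740019, 478.34135616]), 'attitude': array([-0.10459358,  0.09588765, -0.66651458,  0.73186342])}
```

View pics/w1.png

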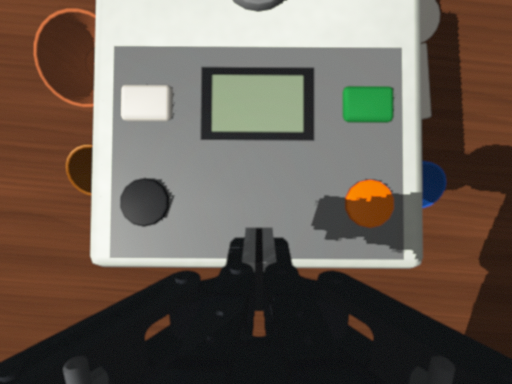

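```bash
cat > fit3.py <<'E'
from fit import *
S={'top':{'menu':(286,175),'cook':(289,199),'timer':(228,181),'cancel':(230,205)},
 'scene':{'menu':(234,177),'cook':(233,148),'timer':(304,174),'cancel':(300,145)}}
pr={n:vision.camera_params(n) for n in ('top','scene','wrist')}
def proj(n,X):
    p=pr[n];c=rot(p['attitude']).T@(X-p['origin']);M=p['mtx'];return np.array([M[0,2]+M[0,0]*c[0]/-c[2],M[1,2]-M[1,1]*c[1]/-c[2]])
obs=[(n,k,a[:,::-1].mean(0)) for n in S for k,a in keypix(np.load(n+'.npz')['im'],S[n]).items()]
obs+=[('wrist','menu',(368,104)),('wrist','timer',(146,103)),('wrist','cancel',(145,202)),('wrist','cook',(370,203))]
for sel in (('wrist',),('top','wrist'),('top','scene','wrist')):
    o=[x for x in obs if x[0] in sel]
    f=lambda q:np.concatenate([proj(n,world(q,lid(K[k],q[3])))-m for n,k,m in o])
    q=least_squares(f,[640,40,.09,.3]).x; print(sel,q.round(4)); print(f(q).reshape(-1,2).round(1).tolist())
print('press',world(q,lid((-88,0,205),q[3])),world(q,(-88,0,205)),'release',world(q,(-152,0,175)))
for k in ('menu','cook'): print(k,world(q,K[k]))
z=np.load('wrist.npz');P=z['P'];n=[(256,180),(256,30),(200,200)]
print([P[v,u].round(1).tolist() for u,v in n])
E
python3 fit3.py
```

```text
('wrist',) [6.439642e+02 4.072770e+01 8.930000e-02 3.058000e-01]
[[0.7, -0.6], [0.1, -0.3], [0.1, 0.6], [-0.9, 0.3]]
('top', 'wrist') [6.440037e+02 4.071490e+01 8.940000e-02 3.071000e-01]
[[0.2, 0.5], [-0.3, 0.8], [0.3, 0.5], [-0.4, 0.9], [0.8, -0.9], [0.1, -0.5], [-0.1, 0.6], [-0.7, 0.2]]
('top', 'scene', 'wrist') [6.442815e+02 4.066300e+01 8.950000e-02 3.044000e-01]
[[0.2, 0.5], [-0.3, 0.8], [0.4, 0.5], [-0.4, 0.9], [-0.0, -0.3], [0.5, -0.5], [-0.0, -0.7], [1.0, -0.9], [0.7, -0.9], [0.4, -0.5], [0.3, 0.3], [-0.8, -0.1]]
press [576.27954936  34.56382465 271.60678766] [556.63338812  32.80172804 205.        ] release [492.88927224  27.0844131  175.        ]
menu [633.32149245 -38.63309999 210.        ]
cook [563.6013657 -44.8864132 210.       ]
[[592.6, 37.6, 270.8], [693.7, 47.1, 237.5], [575.5, 75.4, 274.5]]
```

```bash
python3 -m creep '[[[0,-0.002,0.03,0,0,0,1],[0,-0.002,0.053,0,0,0,1],[-0.001,-0.002,0.066,0,0,0,1],[-0.005,-0.002,0.076,0,0,0,1],[-0.009,-0.002,0.086,0,0,0,1],[-0.012,-0.002,0.096,0,0,0,1],[-0.015,-0.002,0.105,0,0,0,1],[-0.017,-0.002,0.112,0,0,0,1],[-0.017,-0.002,0.115,0,0,0,1],[-0.017,-0.002,0.116,0,0,0,1]]]'
python3 to.py 556.6 32.8 213
```

```text
time_s: 3.15
eef_pos: [559.4, 31.8, 228.2]
orientation: [0.999, 0.046, -0.001, 0.0]
contact_force: [-2.5, -2.9, 5.4]
grip_width: 0.003
t 3.15 pos [559.4  31.8 228.2] F [-2.55 -2.89  5.39] shift [-0.0026 -0.0012  0.0152] turn [0.0006 0.001  0.0003] grip 0.0026943891494598847
```

```bash
python3 -m creep '[[[0,0,0.002,0,0,0,1],[-0.001,0,0.004,0,0,0,1],[-0.001,0,0.006,0,0,0,1],[-0.002,0,0.008,0,0,0,1],[-0.002,0,0.009,0,0,0,1],[-0.002,0,0.010,0,0,0,1],[-0.002,0,0.011,0,0,0,1],[-0.002,0,0.0115,0,0,0,1],[-0.002,0,0.012,0,0,0,1],[-0.002,0,0.012,0,0,0,1]]]'
python3 to.py 556.6 32.8 213
```

```text
time_s: 4.15
eef_pos: [557.6, 31.8, 216.7]
orientation: [0.999, 0.046, -0.0, 0.0]
contact_force: [-1.9, -3.7, 5.1]
grip_width: 0.0
t 4.15 pos [557.6  31.8 216.7] F [-1.89 -3.66  5.09] shift [-0.0009 -0.0011  0.0037] turn [0.0005 0.0005 0.0004] grip 0.0003861901693235802
```

```bash
python3 -m creep '[[[0,0,0.0005,0,0,0,1],[0,0,0.001,0,0,0,1],[0,0,0.0015,0,0,0,1],[0,0,0.002,0,0,0,1],[0,0,0.0025,0,0,0,1],[0,0,0.003,0,0,0,1],[0,0,0.003,0,0,0,1],[0,0,0.003,0,0,0,1],[0,0,0.003,0,0,0,1],[0,0,0.003,0,0,0,1]]]'
python3 to.py 556.6 32.8 213
```

```text
time_s: 5.15
eef_pos: [557.3, 32.1, 213.2]
orientation: [0.999, 0.046, -0.0, -0.0]
contact_force: [-2.3, -2.1, 5.2]
grip_width: 0.001
t 5.15 pos [557.3  32.1 213.2] F [-2.3  -2.1   5.15] shift [-0.0007 -0.0008  0.0002] turn [-0.0002  0.0008  0.0004] grip 0.0007345472645838225
```

```bash
python3 -m creep '[[[0,0,0.0003,0,0,0,1],[0,0,0.0006,0,0,0,1],[0,0,0.0009,0,0,0,1],[0,0,0.0012,0,0,0,1],[0,0,0.0015,0,0,0,1],[0,0,0.0015,0,0,0,1],[0,0,0.0015,0,0,0,1],[0,0,0.0015,0,0,0,1],[0,0,0.0015,0,0,0,1],[0,0,0.0015,0,0,0,1]]]'
python3 to.py 556.6 32.8 213
```

```text
time_s: 6.15
eef_pos: [557.2, 32.0, 212.2]
orientation: [0.999, 0.046, -0.001, -0.0]
contact_force: [-4.6, -2.7, 8.2]
grip_width: 0.003
t 6.15 pos [557.2  32.  212.2] F [-4.56 -2.65  8.23] shift [-0.0006 -0.0008 -0.0008] turn [-0.0001  0.001   0.0004] grip 0.002893753233738198
```

```bash
python3 -m creep '[[[0,0,0.0003,0,0,0,1],[0,0,0.0006,0,0,0,1],[0,0,0.0009,0,0,0,1],[0,0,0.0012,0,0,0,1],[0,0,0.0012,0,0,0,1],[0,0,0.0012,0,0,0,1],[0,0,0.0012,0,0,0,1],[0,0,0.0012,0,0,0,1],[0,0,0.0012,0,0,0,1],[0,0,0.0012,0,0,0,1]]]'
python3 to.py 556.6 32.8 213
python3 - <<'E'
from h import *
p,im,d=cam('wrist'); cv2.imwrite('pics/w2.png',im[:,:,::-1]); print(p['origin'],p['attitude']); np.savez('wrist2.npz',P=cloud(p,d),im=im,d=d)
E
```

```text
time_s: 7.15
eef_pos: [557.2, 32.0, 211.5]
orientation: [0.999, 0.046, -0.001, 0.0]
contact_force: [-7.3, -2.2, 11.9]
grip_width: -0.0
t 7.15 pos [557.2  32.  211.5] F [-7.32 -2.2  11.87] shift [-0.0005 -0.0008 -0.0015] turn [0.0001 0.001  0.0005] grip -0.00019252623202083578
[627.71162218  40.63616749 346.36428152] [-0.10432389  0.09571901 -0.6669148   0.73155932]
```

View pics/w2.png

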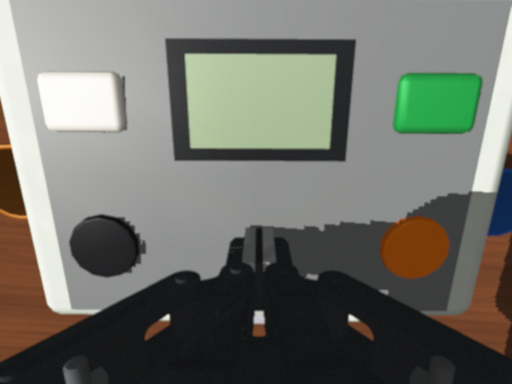

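```bash
python3 -m creep '[[[0,0,-0.001,0,0,0,1],[0,0,-0.002,0,0,0,1],[0,0,-0.003,0,0,0,1],[0,0,-0.004,0,0,0,1],[0,0,-0.005,0,0,0,1],[0,0,-0.006,0,0,0,1],[0,0,-0.006,0,0,0,1],[0,0,-0.006,0,0,0,1],[0,0,-0.006,0,0,0,1],[0,0,-0.006,0,0,0,1]]]'
python3 to.py 556.6 32.8 213
```

```text
time_s: 8.2
eef_pos: [557.6, 32.0, 216.5]
orientation: [0.999, 0.046, -0.0, -0.0]
contact_force: [0.1, 0.4, -1.3]
grip_width: -0.005
t 8.2 pos [557.6  32.  216.5] F [ 0.05  0.38 -1.3 ] shift [-0.001  -0.0008  0.0035] turn [-0.0001  0.0001  0.0003] grip -0.005020913968377564
```

```bash
python3 -m creep '[[[0,0,-0.02,0,0,0,1],[0,0,-0.04,0,0,0,1],[0.02,0.022,-0.04,0,0,0,1],[0.04,0.044,-0.04,0,0,0,1],[0.055,0.062,-0.04,0,0,0,1],[0.065,0.073,-0.04,0,0,0,1],[0.069,0.077,-0.04,0,0,0,1],[0.069,0.077,-0.04,0,0,0,1],[0.069,0.077,-0.04,0,0,0,1],[0.069,0.077,-0.04,0,0,0,1]]]'
python3 - <<'E'
from h import *
for n in ('wrist','scene'):
    p,im,d=cam(n); cv2.imwrite(f'pics/{n}3.png',im[:,:,::-1]); np.savez(n+'3.npz',P=cloud(p,d),im=im,d=d)
    if n=='wrist': np.savez('w3par.npz',**p)
E
python3 to.py 633.3 -38.6 224
```

```text
time_s: 9.2
eef_pos: [633.0, -37.6, 256.7]
orientation: [0.999, 0.046, -0.0, -0.0]
contact_force: [-0.4, 0.4, 0.1]
grip_width: 0.0
t 9.3 pos [633.1 -37.7 256.8] F [-0.37  0.04 -0.64] shift [0.0001 0.0009 0.0328] turn [-0.     -0.0001  0.001 ] grip 0.001265089669440728
```

View pics/wrist3.png

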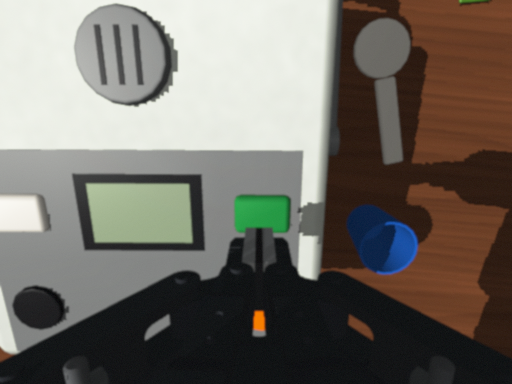

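View pics/scene3.png

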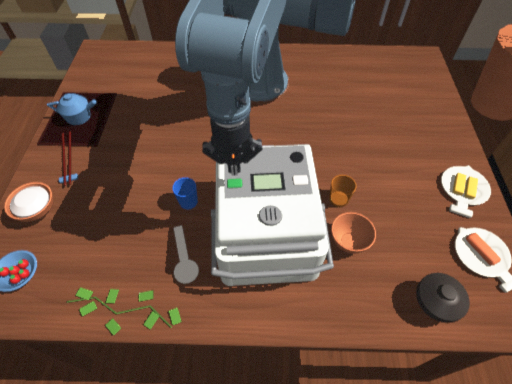

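Run:
```python
from fit import *
p=dict(np.load('w3par.npz'));A=rot(p['attitude']);M=p['mtx']
def proj(X):
    c=A.T@(np.array(X)-p['origin']);return [round(M[0,2]+M[0,0]*c[0]/-c[2],1),round(M[1,2]-M[1,1]*c[1]/-c[2],1)]
q=[644.2,40.7,.0895]
print('menu',proj(world(q,K['menu'])),'timer',proj(world(q,K['timer'])),'cancel',proj(world(q,K['cancel'])),'tip',proj((633.1,-37.7,248.8)))
for dx in(-13,13):
  for dy in(-18,18): print(dx,dy,proj(world(q,(-18+dx,-78+dy,210))))
```

```text
menu [np.float64(263.8), np.float64(215.7)] timer [np.float64(17.6), np.float64(214.8)] cancel [np.float64(39.3), np.float64(308.8)] tip [np.float64(263.1), np.float64(243.4)]
-13 -18 [np.float64(291.5), np.float64(234.6)]
-13 18 [np.float64(235.7), np.float64(234.5)]
13 -18 [np.float64(292.9), np.float64(196.2)]
13 18 [np.float64(235.0), np.float64(196.0)]
```

```bash
python3 -m creep '[[[0,0.001,0.015,0,0,0,1],[0,0.001,0.027,0,0,0,1],[0,0.001,0.034,0,0,0,1],[0,0.001,0.036,0,0,0,1],[0,0.001,0.037,0,0,0,1],[0,0.001,0.038,0,0,0,1],[0,0.001,0.039,0,0,0,1],[0,0.001,0.040,0,0,0,1],[0,0.001,0.040,0,0,0,1],[0,0.001,0.040,0,0,0,1]]]'
python3 to.py 633.3 -38.6 216
```

```text
time_s: 10.3
eef_pos: [633.7, -39.4, 217.0]
orientation: [0.999, 0.046, 0.0, 0.0]
contact_force: [-1.3, 1.3, 3.2]
grip_width: 0.0
t 10.3 pos [633.7 -39.4 217. ] F [-1.32  1.32  3.15] shift [-0.0004 -0.0009  0.001 ] turn [ 0.0002 -0.0007  0.0003] grip 0.0003487851478516899
```

```bash
python3 -m creep '[[[0,0,0.0005,0,0,0,1],[0,0,0.001,0,0,0,1],[0,0,0.0015,0,0,0,1],[0,0,0.002,0,0,0,1],[0,0,0.002,0,0,0,1],[0,0,0.002,0,0,0,1],[0,0,0.002,0,0,0,1],[0,0,0.002,0,0,0,1],[0,0,0.002,0,0,0,1],[0,0,0.002,0,0,0,1]]]'
python3 to.py 633.3 -38.6 216
```

```text
time_s: 11.3
eef_pos: [633.7, -39.4, 215.0]
orientation: [0.999, 0.046, 0.0, 0.0]
contact_force: [-0.6, 0.2, 5.0]
grip_width: 0.001
t 11.3 pos [633.7 -39.4 215. ] F [-0.56  0.19  4.99] shift [-0.0003 -0.0009 -0.001 ] turn [ 0.0002 -0.0006  0.0003] grip 0.0005889316831490777
```

```bash
python3 -m creep '[[[0,0,-0.01,0,0,0,1],[0,0,-0.025,0,0,0,1],[0,0,-0.03,0,0,0,1],[-0.02,0,-0.03,0,0,0,1],[-0.04,0,-0.03,0,0,0,1],[-0.06,-0.001,-0.03,0,0,0,1],[-0.07,-0.001,-0.03,0,0,0,1],[-0.07,-0.001,-0.03,0,0,0,1],[-0.07,-0.001,-0.03,0,0,0,1],[-0.07,-0.001,-0.03,0,0,0,1]]]'
python3 to.py 563.6 -44.9 216
python3 - <<'E'
from h import *
p,im,d=cam('wrist'); cv2.imwrite('pics/w4.png',im[:,:,::-1])
E
```

```text
time_s: 12.3
eef_pos: [564.5, -44.9, 244.8]
orientation: [0.999, 0.046, 0.0, 0.0]
contact_force: [0.6, -0.3, -0.1]
grip_width: -0.001
t 12.3 pos [564.5 -44.9 244.8] F [ 0.61 -0.31 -0.07] shift [-0.0009 -0.      0.0288] turn [ 0.0001 -0.0006  0.0003] grip -0.0012300494007228468
```

View pics/w4.png

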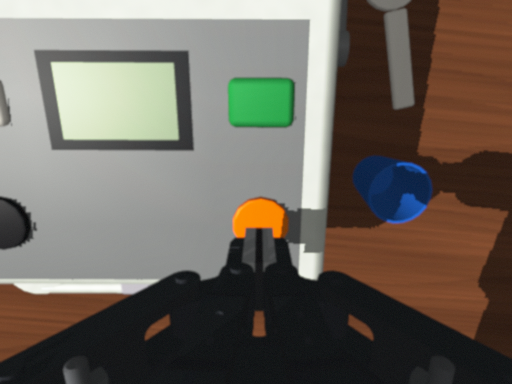

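The lid is still shut. The tip at (258,230) sits over the orange key, whose visible part centres on u≈260. The Menu key at (261,102) is up again.

```bash
python3 -m creep '[[[-0.001,0,0.012,0,0,0,1],[-0.001,0,0.021,0,0,0,1],[-0.001,0,0.024,0,0,0,1],[-0.001,0,0.025,0,0,0,1],[-0.001,0,0.026,0,0,0,1],[-0.001,0,0.027,0,0,0,1],[-0.001,0,0.028,0,0,0,1],[-0.001,0,0.029,0,0,0,1],[-0.001,0,0.029,0,0,0,1],[-0.001,0,0.029,0,0,0,1]]]'
python3 to.py 563.6 -44.9 215
```

```text
time_s: 13.35
eef_pos: [562.8, -44.9, 215.8]
orientation: [0.999, 0.046, 0.0, 0.0]
contact_force: [-2.3, 1.2, 5.1]
grip_width: -0.004
t 13.35 pos [562.8 -44.9 215.8] F [-2.3   1.17  5.09] shift [0.0008 0.0001 0.0008] turn [ 0.0001 -0.0003  0.0003] grip -0.0036301857636539857
```

```bash
python3 -m creep '[[[0,0,0.0005,0,0,0,1],[0,0,0.001,0,0,0,1],[0,0,0.001,0,0,0,1],[0,0,0.001,0,0,0,1],[0,0,0.001,0,0,0,1],[0,0,0.001,0,0,0,1],[0,0,0.001,0,0,0,1],[0,0,0.001,0,0,0,1],[0,0,0.001,0,0,0,1],[0,0,0.001,0,0,0,1]]]'
python3 -m creep '[[[0,0,-0.01,0,0,0,1],[0,0,-0.03,0,0,0,1],[0,0,-0.06,0,0,0,1],[0,0,-0.1,0,0,0,1],[-0.02,0,-0.13,0,0,0,1],[-0.06,0,-0.13,0,0,0,1],[-0.1,0,-0.13,0,0,0,1],[-0.13,0,-0.13,0,0,0,1],[-0.13,0,-0.13,0,0,0,1],[-0.13,0,-0.13,0,0,0,1]]]'
python3 - <<'E'
from h import *
for n in ('wrist','top'):
    p,im,d=cam(n); cv2.imwrite(f'pics/{n}5.png',im[:,:,::-1]); np.savez(n+'5.npz',P=cloud(p,d),im=im)
E
```

```text
time_s: 14.35
eef_pos: [562.7, -44.9, 214.8]
orientation: [0.999, 0.046, 0.0, 0.0]
contact_force: [-2.9, 0.7, 4.3]
grip_width: -0.001
time_s: 15.35
eef_pos: [433.4, -57.0, 345.3]
orientation: [0.999, 0.045, 0.001, 0.0]
contact_force: [-0.6, -0.4, -0.1]
grip_width: 0.004
```

View pics/wrist5.png

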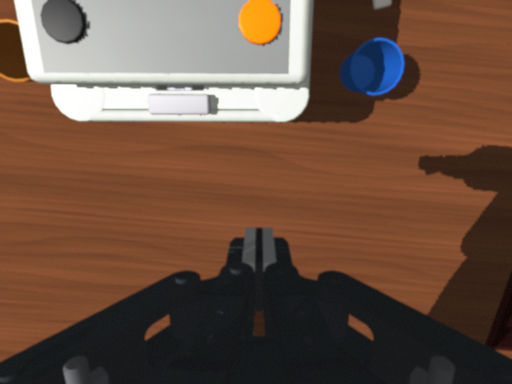

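View pics/top5.png

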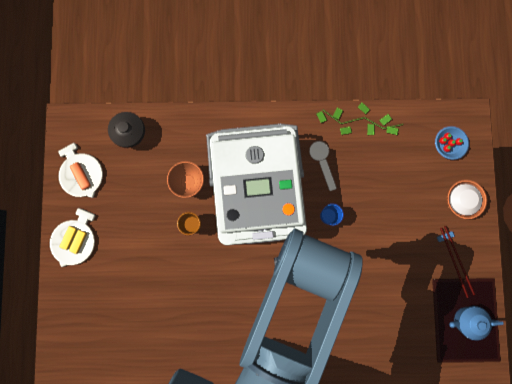

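```bash
python3 -c "
from station import workorder, manip
print(manip.sense()['contact_force']); print(workorder.close_job())"
```

```text
[-0.01246436 -0.5628075  -0.20009495]
the job is handed in; nothing more can be done
None
```

I pressed the lid shut, tapped Menu and then Cook, pulled the hand clear, and handed the job in after about 15.5 s of robot time. I could not read the joint values, so the latch and key travel are inferred from forces, heights and pictures.

- **Lid:** I pressed it down at lid_press with at most about 12 N measured. When I raised the hand 5 mm, the force dropped to zero, so the lid stayed down. Later pictures show it shut.
- **Menu key:** I pressed it with about 5 N at the end, about 4 mm below where I expected its top, which should be fully down. The wrist picture afterwards showed it up again.
- **Cook key:** I pressed it the same way, with about 4–5 N. The last pictures showed it up again.
- **Last checks:** The lid was shut, and the bowl, glass, measuring cup and paddle looked unmoved. The hand was about 130 mm above the keys and 130 mm back towards the robot, with the contact force at zero within noise.
- **Disagreement:** The first depth-based position fit was off by up to about 10 mm. I dropped it for a fit on the key pixels, and the wrist camera agreed with that to about 1 to 2 px.
- **Not seen:** I never caught the hook's own force peak, because the force is only reported at the end of each move.

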